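Fit the vane nest plate in the marking machine

ROBOT

A 7-joint arm with a two-finger parallel gripper is mounted at the origin on a cart in front of the work surface, level with it; the furniture and walls round the work are solid. World frame = base frame: x ahead of the robot, y to its left, z up, the work surface at z = 0. Lengths are in m, angles in rad, forces in N, time in s.
With the tool pointing down it reaches from about 0.4 to 0.875 m from the base axis. Payload 19.3 kg.
Tool frame: the origin (TCP) lies at the very end of the fingers, on their centre line; the grasp point (between the pads) lies 19 mm behind it; z points along the fingers, y is the line along which they close (so a half turn about z gives the same grasp; the last joint's range is limited). The gripper opens to 85 mm and grips with 20 to 120 N. Pads are 22 mm wide; open, the fingers measure 114 mm over their backs; the gripper's body (76 mm by 85 mm) begins 54 mm behind the grasp point. The pads swing forward as they close: fully open they stand 13 mm farther back than shut.
Start: joints at [-1.417, 0.521, -0.036, 1.599, 0.021, 1.021, -0.113], TCP at [0.139, 0.609, 0.197] pointing down, gripper open.
Joint ranges: [-2.91, 2.91], [-0.3, 2.13], [-1.5, 1.42], [0.17, 2.43], [-1.26, 4.41], [0.16, 1.93], [-2.52, 2.52]. Speed limits (rad/s): [1.89, 1.89, 2.39, 2.39, 3.01, 3.01, 3.01].

INTERFACE

Orientations are given as [roll, pitch, yaw] about the fixed x, y, z axes, in that order (R = Rz(yaw) Ry(pitch) Rx(roll)).
In Python, from workcell import bot gives the robot as it stands. The module is installed in compiled form; this text tells all that it offers.
- The arm moves only by the tool apply_moves, never from a script. Its arguments are lists of equal length, an entry for each row: "claw": the finger opening in m, from 0 to 0.0854; "xyz": the shift along the tool's x, y, z in m, a list of three; "twist": the turn, a rotation vector about the tool's x, y, z in rad, a list of three. A call has 1 to 20 rows; each row shifts and turns the commanded pose from where the row before left it, along the tool's axes as they then stand; what a row does not reach is not made up. A row lasts 1/10 s, in which the tool goes at most 50 mm and 8.59 degrees, less where a joint would pass 70% of its speed; a pose out of reach is approached as far as the arm can. A call with a gripper value outside its range is refused whole. The fingers move at their own pace and stop on an object; "force" is the grip in N (left out, the last holds). Time passes only in rows, so rows that do not move let the fingers close. It gives the time, the measured TCP pose, the force, the opening and the grip force at its end, in the units of the state.
- bot.observe(): the state, without advancing time (a new reading comes with each control period).
- bot.grab_frame(name): name is "side" or "top" or "wrist"; returns a dict with "img" (480x640x3 uint8, red, green, blue), "vfov" (degrees; the focal length in pixels is half the picture's height over the tangent of half this angle, whatever the lens; pixels are square), "cx", "cy" (the principal point, pixels), "distortion" ([k1, k2, p1, p2, k3] as OpenCV has them; the pictures are not rectified), "view" (4x4, takes a point from world to camera coordinates). Camera axes: x right, y up, looking along -z (the intrinsics and any distortion apply to the point x, -y, -z); pixel columns grow to the right and rows downward; lengths in m; the calibration is good to about 2 mm. A picture is of the moment at which its call begins. There is no depth.
- bot.job_done(): hands the job in; it is judged then, once.
Trained networks look in the newest picture that a camera, given by its name, has taken for a name from the list of things; names that differ only in an ending like _2 or _b are one class to them, and where a whole thing is asked for, a point or a joint stands for the part that bears it (a point fixed in the world has none). Each returns a list of dicts, best first, with "score" (0 to 1); they miss things now and then, are a little off and sometimes report something else, mostly with a low value. They report only what shows in the picture. A call takes as long as a camera call. They do not tell look-alikes from the thing itself.
- bot.find_in(camera, query): "position" ([x, y, z] in m, in world coordinates, good to about 4 mm: the middle of the surface that is visible of it).
The state is a dict: "clock": time; "qpos": joint angles; "qd": joint speeds; "joint_efforts": joint torques, N m; "position": TCP position; "tool_rot": TCP orientation; "force": force on the tool from outside, world axes, zero at the start; "moment": the same for the moment, N m; "grip_width": finger opening in m; "finger_force": force on a finger pad.
Only numpy, scipy, OpenCV 4.12 (cv2) and the standard library are available. Lean on these libraries where they do the work, as an engineer would, in place of code of your own. Each camera call takes 0.05 s, during which the arm holds its last target. There are 200 camera calls.

TASK

Change the bench marking machine over to vanes: slide its amber guard fully open, fit the aluminium nest plate over the two studs of the machine's table so that it lies flush on the table, let go of it, and slide the guard fully shut again. Leave the loose things round about where they lie.

Things in the scene. Friction and masses are not known exactly. Their poses are not given: they have to be found in the camera images.
- machine: Grey bench marking machine, fixed, 224 (x) x 407 (y) x 99 mm. Origin: on the bench under the centre of its open well; x away from the robot, y to the left along the guard's track (it may be turned a little), z up. Well inside: x -90..90, y -95..95 mm, floor z = 20, walls up to z = 86, tracks on both long walls up to z = 99. Left of it, y = 95..300, a closed drive hood, top z = 85.
- bed (a point): Machine point x = 0, y = 0, z = 32 mm, axes as the machine's: level with the flat top of the steel table (110 x 176 mm) in the well. Two brass studs stand on the table at y = -52 and +52, 12 mm thick, 12 mm tall, the last 2 mm tapered to 8.4 mm. Their common x is -14..+14: the table stopped where its last job ended. A brake holds it; nothing reports this x: look or feel for it.
- guard (a joint): Guard over the well: amber window in an aluminium frame, 196 (x) x 204 (y) x 6 mm, underside at machine z = 86.5 mm. Value in m along the machine's +y: 0 shut, 0.205 fully open over the hood. Friction about 2 N; it stays where it is left. Shut, it clears the handle of a seated nest plate by 8.5 mm; the handle of a plate still standing on the stud tips blocks it.
- guard_grip (a point): Centre of the guard's black pull bar, at machine x = 0, y = joint value, z = 122.5 mm. The bar runs along the machine's x: 100 mm long, 14 mm wide (y), 14 mm high, 23 mm clear above the frame, on two posts at x = +-38 mm.
- nest_plate: Loose aluminium plate 120 (x) x 160 (y) x 8 mm, 0.31 to 0.55 kg, orange cradles and pins up to 7 mm high on it. Origin: centre of its underside. Holes on its y axis: round, 15 mm, at y = -52; slot, 15 (x) x 23 mm, at y = +52; either way round fits the studs. Black handle bar along its y: 82 mm long, 14 wide (x), 14 high, centre 39 mm above the underside, posts at y = +-31 mm.
- tape: Roll of white tape, 72 mm across, 20 mm high, a bystander.
- scraper: Hand scraper with a wooden handle, 171 mm long, a bystander.
There are look-alikes about, which are no part of the job. What is shaped like the nest_plate but yellow is not meant.

How it is judged:
On the way, in this order (a step that is already met when the one before it is completed fails the run):
1. the guard is slid open clear of the well (value of joint guard above 0.185 m), for 0.1 s.
2. the nest plate is over both studs, flush on the table (z of nest_plate in the frame of machine below 0.0345 m and x of nest_plate in the frame of machine between -0.019 and 0.019 m and y of nest_plate in the frame of machine between -0.008 and 0.008 m and angle between nest_plate's own z axis and vertical below 0.03 rad), for 0.2 s.
At the end, for the whole second after the job is handed in: The nest plate lies still and flush on the machine's table with both studs in its holes (underside within 2.5 mm of the table top, tilt under 0.03 rad, centre within 19 mm in x and 8 mm in y of the well's centre), and the guard is shut to within 6 mm (all of step 2 and value of joint guard below 0.006 m and z of nest_plate in the frame of machine above 0.028 m and linear speed of nest_plate below 0.02 m/s); the robot touches nothing.
It fails at once if a bystander (white tape, scraper) is moved more than 30 mm (distance of any of tape, scraper from where it was at the start of the episode above 0.03 m).
It also fails if it takes over 72 s, if anything falls off the work surface, if the arm or the gripper's body presses on something with over 40 N, if the wrist force passes 120 N, or if a joint passes its speed limit or range.

## Working session

There is one attempt and no reset: what is moved stays moved. The work goes in short steps, Python scripts to look and compute and a tool call to move; the robot and the scene stay as the last step left them, time stands still between calls to the robot, and variables do not carry over. Pictures are saved under pics/ and viewed, at most 10 in all, crops included, and the job is handed in when it is done.

Besides the shell and the picture viewer there is one more tool, called after "Call:" as name(argument=value, ...) on one line, values as JSON. apply_moves: Moves the arm, as the interface text tells. Its arguments: {"type":"object","properties":{"claw":{"type":"array"},"xyz":{"type":"array"},"twist":{"type":"array"},"force":{"type":"number"}},"required":["claw","xyz","twist"]}

```bash
mkdir -p pics
cat > h.py <<'E'
import numpy as np, cv2
from workcell import bot
def K(f):
    F=240/np.tan(np.radians(f["vfov"])/2); return np.array([[F,0,f["cx"]],[0,F,f["cy"]],[0,0,1.]])
C=np.diag([1,-1,-1.])
def px(f,P):
    V=np.array(f["view"]); R=C@V[:3,:3]; t=C@V[:3,3]
    return cv2.projectPoints(np.array(P,float).reshape(-1,1,3),cv2.Rodrigues(R)[0],t,K(f),np.array(f["distortion"],float))[0][:,0]
def world(f,uv,z):
    V=np.array(f["view"]); R=C@V[:3,:3]; t=C@V[:3,3]
    n=cv2.undistortPoints(np.array(uv,float).reshape(-1,1,2),K(f),np.array(f["distortion"],float))[:,0]
    d=np.c_[n,np.ones(len(n))]@R; o=-R.T@t
    return o+d*((np.array(z)-o[2])/d[:,2])[:,None]
def save(f,name,crop=None,s=1):
    im=f["img"]
    if crop: x0,y0,x1,y1=crop; im=im[y0:y1,x0:x1]
    cv2.imwrite("pics/"+name,cv2.cvtColor(cv2.resize(im,None,fx=s,fy=s,interpolation=cv2.INTER_CUBIC),cv2.COLOR_RGB2BGR))
E
python3 - <<'E'
from h import *
import pickle
fr={}
for c in("top","side"):
    f=bot.grab_frame(c); fr[c]=f; save(f,c+"0.png")
    for q in("machine","guard_grip","guard","nest_plate","tape","scraper"):
        print(c,q,[(np.round(d["position"],3).tolist(),round(d["score"],2),px(f,d["position"]).round().tolist()) for d in bot.find_in(c,q)[:4]])
pickle.dump(fr,open("f0.pkl","wb"))
s=bot.observe();print(s["clock"],s["position"],s["tool_rot"],s["force"])
E
```

```text
top machine [([0.593, 0.12, 0.093], 0.96, [[175.0, 216.0]])]
top guard_grip [([0.595, 0.035, 0.093], 0.77, [[209.0, 215.0]]), ([0.59, 0.121, 0.092], 0.65, [[174.0, 217.0]])]
top guard [([0.594, 0.036, 0.092], 0.89, [[208.0, 216.0]])]
top nest_plate [([0.382, -0.629, 0.01], 0.96, [[469.0, 307.0]]), ([0.595, 0.037, 0.094], 0.56, [[208.0, 215.0]]), ([0.472, -0.402, 0.008], 0.55, [[381.0, 271.0]])]
top tape [([0.693, -0.246, 0.021], 0.9, [[322.0, 186.0]])]
top scraper [([0.688, -0.382, 0.024], 0.98, [[373.0, 189.0]])]
side machine [([0.603, 0.208, 0.084], 0.56, [[229.0, 396.0]])]
side guard_grip []
side guard [([0.595, 0.059, 0.091], 0.89, [[259.0, 328.0]])]
side nest_plate [([0.386, -0.61, 0.011], 0.74, [[381.0, 215.0]]), ([0.48, -0.372, 0.005], 0.69, [[343.0, 254.0]])]
side tape [([0.702, -0.245, 0.019], 0.94, [[246.0, 269.0]])]
side scraper [([0.694, -0.362, 0.015], 0.56, [[261.0, 248.0]])]
0.7 [0.13876011 0.60940473 0.19739806] [3.14158156e+00 1.75361657e-05 2.91769277e+00] [ 0.1724799  -0.6238825  -0.11450551]
```

View pics/top0.png

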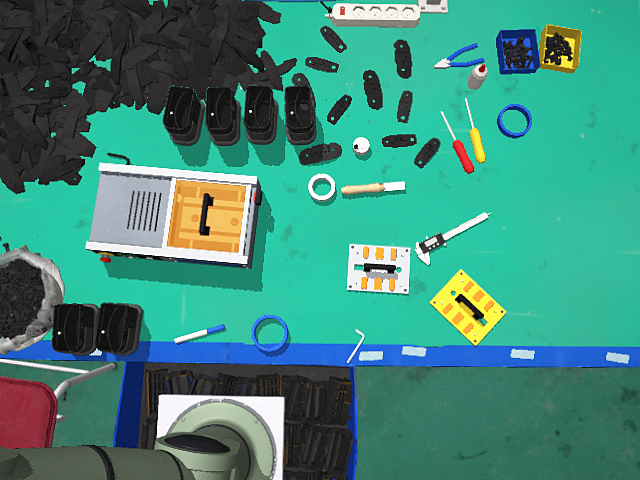

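View pics/side0.png

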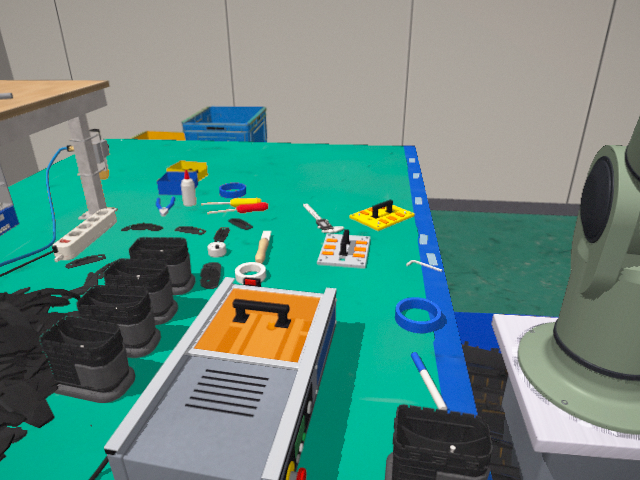

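The top view shows two candidates for the plate: the aluminium one at (379,270) and the yellow one at (469,307). I take the aluminium one. The guard bar is at (207,214), the tape at (322,187) and the scraper at (373,189). Next I measure handle and edges and check with a crop.

Run:
```python
from h import *
import pickle
f=pickle.load(open("f0.pkl","rb"))["top"]; im=f["img"].astype(int)
def blob(mask,x0,y0,x1,y1):
    m=np.zeros(mask.shape,np.uint8); m[y0:y1,x0:x1]=mask[y0:y1,x0:x1]
    n,l,st,c=cv2.connectedComponentsWithStats(m); k=1+st[1:,4].argmax()
    ys,xs=np.where(l==k); return np.c_[xs,ys].astype(np.float32)
def rep(n,p,z):
    w=world(f,p,z)[:,:2].astype(np.float32); r=cv2.minAreaRect(w)
    print(n,len(p),np.round(r[0],4),np.round(r[1],4),round(r[2],2), "mean",w.mean(0))
dark=im.max(2)<60
rep("guardbar",blob(dark,190,185,225,245),.1295)
rep("handle",blob(dark,355,255,402,285),.046)
white=(im.min(2)>150)
rep("plate",blob(white,335,235,415,300),.008)
org=(im[...,0]>180)&(im[...,2]<110)&(im[...,1]<190)
rep("window",blob(org,160,170,250,265),.09)
rep("tracks",blob(white,80,155,265,270),.099)
save(f,"crop0.png",(340,235,420,300),8)
```

```text
guardbar 285 [0.5911 0.0335] [0.0235 0.1031] 85.52 mean [0.5895862  0.03591656]
handle 190 [ 0.4755 -0.3958] [0.0789 0.0204] 88.08 mean [ 0.47680664 -0.3951032 ]
plate 2038 [ 0.4795 -0.3959] [0.1602 0.1209] 86.94 mean [ 0.47885868 -0.39650223]
window 2540 [0.5957 0.0409] [0.1794 0.1711] 85.44 mean [0.60319096 0.05385241]
tracks 8010 [0.602 0.128] [0.4075 0.225 ] 85.46 mean [0.6000763  0.16882737]
```

View pics/crop0.png

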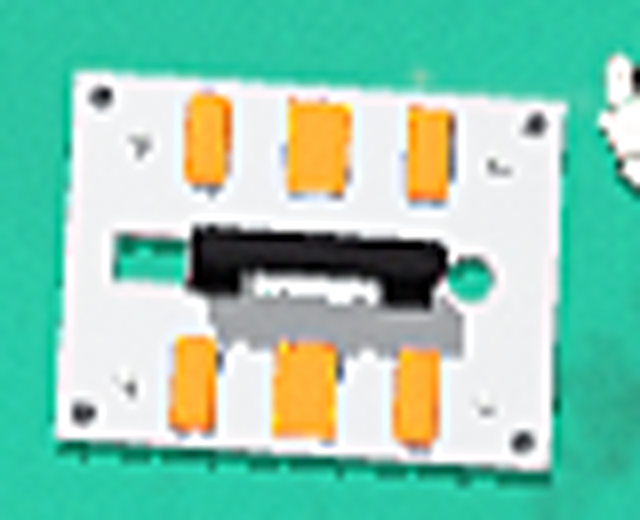

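The crop confirms it: silver plate, slot at left (145,258), round hole at right (470,280), black handle at (318,262), orange cradles. Machine origin is about (0.593, 0.032) with yaw −4.5°, and the plate is at (0.479, −0.396) with yaw −3°. Now to the guard bar.

Call:
apply_moves(claw=[0.085,0.085,0.085,0.085,0.085,0.085,0.085,0.085,0.085,0.085,0.085,0.085,0.085,0.085,0.085,0.085,0.085,0.085,0.085], xyz=[[0,0,0],[-0.0277,-0.03,0],[-0.0277,-0.03,0],[-0.0277,-0.03,0],[-0.0277,-0.03,0],[-0.0277,-0.03,0],[-0.0277,-0.03,0],[-0.0277,-0.03,0],[-0.0277,-0.03,0],[-0.0277,-0.03,0],[-0.0277,-0.03,0],[-0.0277,-0.03,0],[-0.0277,-0.03,0],[-0.0277,-0.03,0],[-0.0277,-0.03,0],[-0.0277,-0.03,0],[-0.0277,-0.03,0],[-0.0277,-0.03,0],[-0.0277,-0.03,0]], twist=[[0,0,-0.144],[0,0,0],[0,0,0],[0,0,0],[0,0,0],[0,0,0],[0,0,0],[0,0,0],[0,0,0],[0,0,0],[0,0,0],[0,0,0],[0,0,0],[0,0,0],[0,0,0],[0,0,0],[0,0,0],[0,0,0],[0,0,0]], force=60)

```text
clock: 2.6
position: [0.5936, 0.0299, 0.1975]
tool_rot: [3.141, 0.0, 3.062]
force: [0.9, 0.1, -0.2]
grip_width: 0.0851
finger_force: 0.0
```

Call:
apply_moves(claw=[0.085,0.085,0.085,0.01,0.01,0.01,0.01,0.01,0.01], xyz=[[0,0,0.04],[0,0,0.04],[0,0,0.012],[0,0,0],[0,0,0],[0,0,0],[0,0,0],[0,0,0],[0,0,0]], twist=[[0,0,0],[0,0,0],[0,0,0],[0,0,0],[0,0,0],[0,0,0],[0,0,0],[0,0,0],[0,0,0]], force=40)

```text
clock: 3.5
position: [0.5929, 0.0314, 0.1059]
tool_rot: [3.141, 0.001, 3.062]
force: [-0.7, 0.0, -0.0]
grip_width: 0.0102
finger_force: 0.0
```

Run:
```python
from h import *
print({k:np.round(v,4).tolist() for k,v in bot.observe().items()})
a=bot.grab_frame("wrist"); b=bot.grab_frame("side")
im=np.vstack([a["img"],b["img"][200:]]); im=np.hstack([a["img"][:, :], b["img"]])
cv2.imwrite("pics/ws1.png",cv2.cvtColor(cv2.resize(im,(800,300),interpolation=cv2.INTER_AREA),cv2.COLOR_RGB2BGR))
```

```text
{'clock': 3.5, 'qpos': [-0.2356, 0.5859, 0.119, 1.7724, -0.0927, 0.7881, 1.4201], 'qd': [0.0016, 0.0058, 0.0005, 0.0012, -0.0013, 0.001, 0.0001], 'joint_efforts': [-0.0355, -91.7926, 5.8585, -30.7886, 0.0163, 0.0101, -0.0011], 'position': [0.5929, 0.0314, 0.1059], 'tool_rot': [3.1414, 0.0006, 3.0618], 'force': [-0.6902, 0.043, -0.0436], 'moment': [0.0028, 0.0288, 0.0152], 'finger_force': 0.0, 'grip_width': 0.0102}
```

View pics/ws1.png

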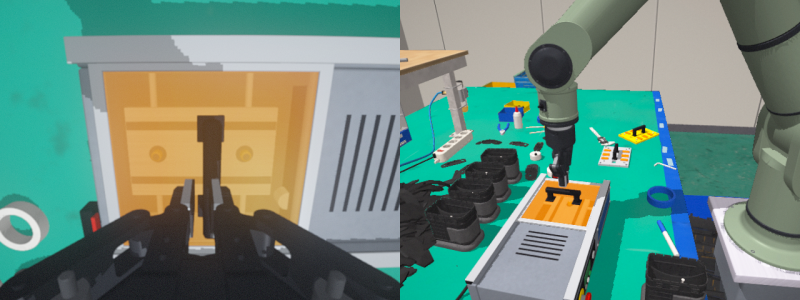

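Run:
```python
from h import *
a=bot.grab_frame("wrist"); b=bot.grab_frame("side")
M=np.array([.593,.032,0]); c,s=np.cos(-.0792),np.sin(-.0792)
bar=[M+[c*x-0,s*x,.1295] for x in(-.05,.05)]
P=bar+[bot.observe()["position"]]
ims=[]
for f in(a,b):
    q=px(f,P);print(q.round()); f["img"]=np.array(f["img"])
    for p,col in zip(q,[(255,0,0)]*2+[(0,0,255)]): cv2.circle(f["img"],tuple(int(v) for v in p.round()),2,col,-1)
ims=[cv2.resize(a["img"][100:400,180:480],(400,400)),cv2.resize(b["img"][240:390,180:330],(400,400))]
cv2.imwrite("pics/ws2.png",cv2.cvtColor(np.hstack(ims),cv2.COLOR_RGB2BGR))
```

```text
[[323. 190.]
 [323. 385.]
 [321. 277.]]
[[290. 303.]
 [234. 297.]
 [263. 311.]]
```

View pics/ws2.png

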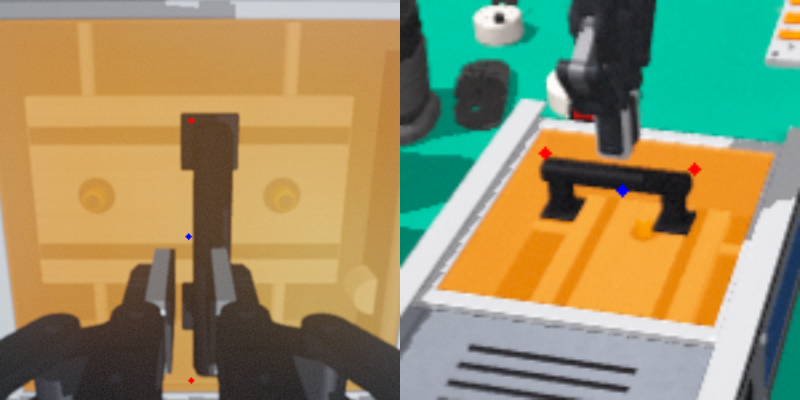

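Run:
```python
from h import *
a=bot.grab_frame("wrist"); b=bot.grab_frame("side")
p=np.array(bot.observe()["position"])
for dz in(0,.01,.02,.03):
    A=px(a,[p+[0,0,dz]])[0]; B=px(b,[p+[0,0,dz]])[0]
    print(dz,"wrist crop",((A-[180,100])*4/3).round(),"side crop",((B-[180,240])*400/150).round())
# bar ends: match side crop pixels at z=.1295 (top edge) 
e=np.array([[545,158],[690,175]])*150/400+[180,240]
print("bar from side",world(b,e,.1295))
e=np.array([[210,117],[237,117]])*.75+[180,100]
print("bar far end from wrist z.1295",world(a,e,.1295), "z.1095",world(a,e,.1095))
t=np.array([[616,150]])*150/400+[180,240]
print("tip",[world(b,t,z)[0].round(4) for z in(.106,.12,.13,.14)])
print("wristcam", -np.array(a["view"])[:3,:3].T@np.array(a["view"])[:3,3])
st=np.array([[97,193],[283,193]])*.75+[180,100]
print("studs z.044",world(a,st,.044))
```

```text
0 wrist crop [189. 236.] side crop [222. 190.]
0.01 wrist crop [189. 245.] side crop [221. 177.]
0.02 wrist crop [189. 256.] side crop [220. 165.]
0.03 wrist crop [188. 268.] side crop [219. 152.]
bar from side [[0.38468083 0.00728579 0.1295    ]
 [0.29422845 0.01643578 0.1295    ]]
bar far end from wrist z.1295 [[0.54251597 0.04243054 0.1295    ]
 [0.54321415 0.05117491 0.1295    ]] z.1095 [[0.54509485 0.04309342 0.1095    ]
 [0.5458852  0.05299215 0.1095    ]]
tip [array([ 0.335 , -0.0421,  0.106 ]), array([ 0.3373, -0.0211,  0.12  ]), array([ 0.339, -0.006,  0.13 ]), array([0.3406, 0.009 , 0.14  ])]
wristcam [0.52298065 0.03740912 0.28100222]
studs z.044 [[ 0.58887838 -0.01743088  0.044     ]
 [ 0.59683484  0.08125733  0.044     ]]
```

The side crop shows the finger tips at about (616,152), just above the bar top. The bar itself sits about 10 mm further +y than expected: the fingers closed above it. I open, re-centre, go lower and close again.

Call:
apply_moves(claw=[0.085,0.085,0.085,0.085,0.085,0.085,0.01,0.01,0.01,0.01,0.01,0.01,0.01], xyz=[[0,0,0],[0,0,0],[0,0,0],[0,0.01,0],[0,0,0.01],[0,0,0],[0,0,0],[0,0,0],[0,0,0],[0,0,0],[0,0,0],[0,0,0],[0,0,0]], twist=[[0,0,0],[0,0,0],[0,0,0],[0,0,0],[0,0,0],[0,0,0],[0,0,0],[0,0,0],[0,0,0],[0,0,0],[0,0,0],[0,0,0],[0,0,0]], force=40)

```text
clock: 5.1
position: [0.5937, 0.0412, 0.0959]
tool_rot: [3.142, 0.001, 3.062]
force: [-3.5, 0.3, 8.5]
grip_width: 0.0097
finger_force: 3.8
```

Run:
```python
from h import *
print({k:np.round(v,4).tolist() for k,v in bot.observe().items()})
a=bot.grab_frame("wrist"); b=bot.grab_frame("side")
ims=[cv2.resize(a["img"][100:400,180:480],(400,400)),cv2.resize(b["img"][240:390,180:330],(400,400))]
cv2.imwrite("pics/ws3.png",cv2.cvtColor(np.hstack(ims),cv2.COLOR_RGB2BGR))
```

```text
{'clock': 5.1, 'qpos': [-0.2499, 0.6015, 0.1167, 1.7749, -0.0947, 0.7701, 1.4052], 'qd': [-0.0019, 0.0005, -0.0012, 0.0006, -0.0006, 0.0014, -0.0009], 'joint_efforts': [-0.3635, -88.3496, 5.2684, -29.323, -0.1216, -0.7125, -0.0008], 'position': [0.5937, 0.0412, 0.0959], 'tool_rot': [3.1415, 0.0005, 3.0615], 'force': [-3.4609, 0.2904, 8.4712], 'moment': [-0.1359, 0.5069, -0.0144], 'finger_force': 3.7776, 'grip_width': 0.0097}
```

View pics/ws3.png

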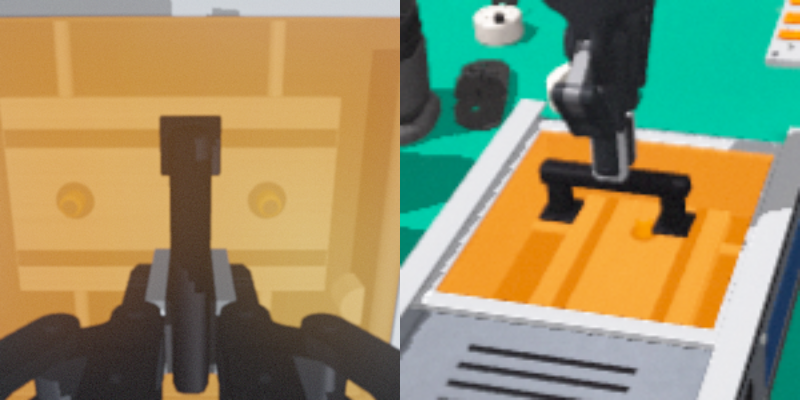

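Now the tips visibly sit on the upper edge of the bar, in side crop (612,178), with 8 N upward: the real tip is about 25 mm higher than the reported TCP. I open and go 16 mm lower.

Call:
apply_moves(claw=[0.085,0.085,0.085,0.085,0.085,0.085,0.01,0.01,0.01,0.01,0.01,0.01,0.01], xyz=[[0,0,0],[0,0,0],[0,0,0],[0,0,0.008],[0,0,0.008],[0,0,0],[0,0,0],[0,0,0],[0,0,0],[0,0,0],[0,0,0],[0,0,0],[0,0,0]], twist=[[0,0,0],[0,0,0],[0,0,0],[0,0,0],[0,0,0],[0,0,0],[0,0,0],[0,0,0],[0,0,0],[0,0,0],[0,0,0],[0,0,0],[0,0,0]], force=40)

```text
clock: 6.5
position: [0.5935, 0.0413, 0.0797]
tool_rot: [3.142, 0.0, 3.062]
force: [-2.1, 0.1, 5.3]
grip_width: 0.0133
finger_force: 40.2
```

Call:
apply_moves(claw=[0.01,0.01,0.01,0.01,0.01,0.01,0.01,0.01,0.01,0.01], xyz=[[0,0.01,0],[0,0.025,0],[0,0.03,0],[0,0.03,0],[0,0.03,0],[0,0.03,0],[0,0.025,0],[0,0.01,0],[0,0.004,0],[0,0,0]], twist=[[0,0,0],[0,0,0],[0,0,0],[0,0,0],[0,0,0],[0,0,0],[0,0,0],[0,0,0],[0,0,0],[0,0,0]])

```text
clock: 7.5
position: [0.6088, 0.2349, 0.0797]
tool_rot: [-3.141, -0.0, 3.062]
force: [-2.8, 0.9, 6.7]
grip_width: 0.0128
finger_force: 40.7
```

Run:
```python
from h import *
import pickle
a=bot.grab_frame("wrist"); b=bot.grab_frame("side"); t=bot.grab_frame("top")
pickle.dump((a,b,t),open("f1.pkl","wb"))
print(bot.observe()["force"])
ims=[cv2.resize(b["img"],(400,300)),cv2.resize(t["img"][130:310,70:310],(400,300))]
cv2.imwrite("pics/o1.png",cv2.cvtColor(np.hstack(ims),cv2.COLOR_RGB2BGR))
```

```text
[-2.05908547  1.69160892  5.82069603]
```

View pics/o1.png

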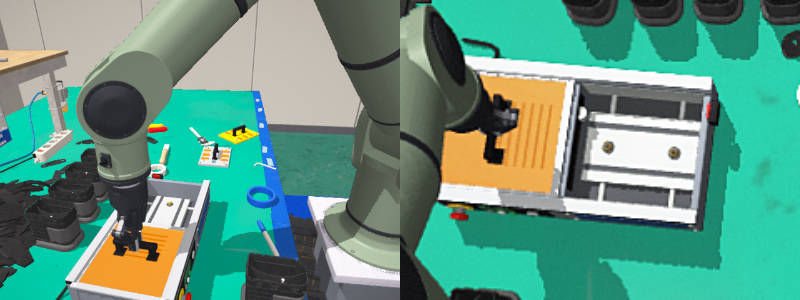

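Guard is open over the hood. The well shows both studs in the top panel at (608,147) and (674,152). I measure the studs and nudge the guard to its stop.

Call:
apply_moves(claw=[0.01,0.01], xyz=[[0,0.003,0],[0,0,0]], twist=[[0,0,0],[0,0,0]])

```text
clock: 7.85
position: [0.6088, 0.235, 0.0797]
tool_rot: [-3.138, -0.001, 3.06]
force: [-7.7, -11.9, 12.9]
grip_width: 0.013
finger_force: 41.6
```

Run:
```python
from h import *
import pickle
a,b,t=pickle.load(open("f1.pkl","rb"))
im=t["img"].astype(int)
hsv=cv2.cvtColor(t["img"],cv2.COLOR_RGB2HSV)
for (u,v) in((195,218),(234,221)):
    w=im[v-5:v+6,u-5:u+6]; sat=w.max(2)-w.min(2)
    m=(sat>40); ys,xs=np.where(m); c=np.array([xs.mean()+u-5,ys.mean()+v-5])
    print(m.sum(),c,[world(t,[c],z)[0][:2].round(4) for z in(.038,.044)], (xs.min(),xs.max(),ys.min(),ys.max()))
# tracks outline
white=(im.min(2)>150)
m=np.zeros(white.shape,np.uint8); m[155:270,150:265]=white[155:270,150:265]
# predicted machine corners
print(px(t,[[.594,.032,.099]]))
print(bot.observe()["force"],bot.observe()["position"])
```

```text
17 [194.11764706 217.23529412] [array([0.6019, 0.0835]), array([0.6006, 0.0821])] (np.int64(2), np.int64(6), np.int64(2), np.int64(6))
17 [233.82352941 221.11764706] [array([ 0.5929, -0.0203]), array([ 0.5916, -0.0212])] (np.int64(2), np.int64(7), np.int64(3), np.int64(7))
[[209.15242258 215.25467662]]
[ -7.6745392  -11.91996684  12.89868978] [0.60883817 0.23499784 0.07967475]
```

Call:
apply_moves(claw=[0.01,0.085,0.085,0.085,0.085,0.085,0.085,0.085,0.085,0.085,0.085,0.085,0.085,0.085,0.085,0.085,0.085,0.085,0.085,0.085], xyz=[[0,-0.003,0],[0,0,0],[0,0,0],[0,0,0],[0,0,0],[0,0,-0.04],[0,0,-0.04],[0,0,-0.04],[0,0,0],[0,0,0],[0,0,0],[0,0,0],[0,0,0],[0,0,0],[0,0,0],[0,0,0],[0,0,0],[0,0,0],[0,0,0],[0,0,0]], twist=[[0,0,0],[0,0,0],[0,0,0],[0,0,0],[0,0,0],[0,0,0],[0,0,0],[0,0,0],[0,0,0.1287],[0,0,0.1287],[0,0,0.1287],[0,0,0.1287],[0,0,0.1287],[0,0,0.1287],[0,0,0.1287],[0,0,0.1287],[0,0,0.1287],[0,0,0.1287],[0,0,0.1287],[0,0,0.1287]])

```text
clock: 9.85
position: [0.6089, 0.2348, 0.1994]
tool_rot: [-3.142, -0.0, 1.512]
force: [-0.4, -0.2, 0.1]
grip_width: 0.0849
finger_force: 0.0
```

Call:
apply_moves(claw=[0.085,0.085,0.085,0.085,0.085,0.085,0.085,0.085,0.085,0.085,0.085,0.085,0.085,0.085,0.085,0.085,0.085], xyz=[[-0.0398,-0.006,0],[-0.0398,-0.006,0],[-0.0398,-0.006,0],[-0.0398,-0.006,0],[-0.0398,-0.006,0],[-0.0398,-0.006,0],[-0.0398,-0.006,0],[-0.0398,-0.006,0],[-0.0398,-0.006,0],[-0.0398,-0.006,0],[-0.0398,-0.006,0],[-0.0398,-0.006,0],[-0.0398,-0.006,0],[-0.0398,-0.006,0],[-0.0398,-0.006,0],[-0.0398,-0.006,0],[0,0,0]], twist=[[0,0,0],[0,0,0],[0,0,0],[0,0,0],[0,0,0],[0,0,0],[0,0,0],[0,0,0],[0,0,0],[0,0,0],[0,0,0],[0,0,0],[0,0,0],[0,0,0],[0,0,0],[0,0,0],[0,0,0]])

```text
clock: 11.55
position: [0.4762, -0.4015, 0.1995]
tool_rot: [-3.141, 0.003, 1.511]
force: [-1.0, 0.6, -0.7]
grip_width: 0.0849
finger_force: 0.0
```

Run:
```python
from h import *
import pickle
a=bot.grab_frame("wrist"); pickle.dump(a,open("f2.pkl","wb"))
save(a,"p1.png")
o=bot.observe();print(o["position"],o["tool_rot"],o["force"],o["qpos"])
# predicted plate points
c,s=np.cos(-.0534),np.sin(-.0534)
pl=lambda x,y,z:[.4795+c*x-s*y,-.3959+s*x+c*y,z]
print(px(a,[pl(x,y,.008) for x,y in((-.06,-.08),(-.06,.08),(.06,.08),(.06,-.08),(0,-.052),(0,.052))]+[pl(0,-.041,.046),pl(0,.041,.046)]).round(1))
```

```text
[ 0.47753364 -0.39865409  0.19924321] [-3.14099143e+00  9.86285684e-04  1.51342433e+00] [ 0.39907474 -0.19693318 -0.45743542] [ 0.22292016  0.58132616  0.57914381  1.62838115 -0.35486585  1.03883787
  0.85146151]
[[272.  275.9]
 [264.7 127. ]
 [384.3 126.2]
 [378.4 275.3]
 [325.1 252. ]
 [324.6 155.2]
 [325.3 253.2]
 [324.9 169. ]]
```

View pics/p1.png

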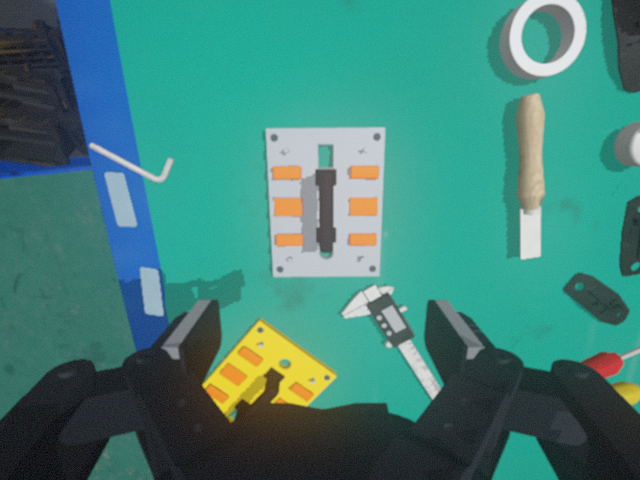

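The picture agrees with the prediction within 2 px: plate corners (265,128), (385,127), (380,276), (274,276), handle from (325,170) to (326,250). Descending to the handle.

Call:
apply_moves(claw=[0.085,0.085,0.085,0.085,0.085,0.085], xyz=[[0.003,0.0025,0.045],[0,0,0.045],[0,0,0.045],[0,0,0.035],[0,0,0.019],[0,0,0]], twist=[[0,0,0],[0,0,0],[0,0,0],[0,0,0],[0,0,0],[0,0,0]])

```text
clock: 12.2
position: [0.481, -0.3912, 0.0079]
tool_rot: [-3.138, -0.002, 1.518]
force: [0.3, 0.6, 0.1]
grip_width: 0.085
finger_force: 0.0
```

Call:
apply_moves(claw=[0.085,0.085,0.03,0.03,0.03,0.03,0.03], xyz=[[0,0,0.006],[0,0,0.006],[0,0,0],[0,0,0],[0,0,0],[0,0,0],[0,0,0]], twist=[[0,0,0],[0,0,0],[0,0,0],[0,0,0],[0,0,0],[0,0,0],[0,0,0]], force=40)

```text
clock: 12.9
position: [0.4818, -0.3932, -0.0014]
tool_rot: [3.141, 0.0, 1.517]
force: [-0.0, -0.1, 0.8]
grip_width: 0.03
finger_force: 0.0
```

Run:
```python
from h import *
a=bot.grab_frame("wrist"); b=bot.grab_frame("side")
print(bot.observe()["position"],bot.observe()["force"])
ims=[cv2.resize(a["img"],(400,300)),cv2.resize(b["img"][170:290,290:450],(400,300),interpolation=cv2.INTER_CUBIC)]
cv2.imwrite("pics/g1.png",cv2.cvtColor(np.hstack(ims),cv2.COLOR_RGB2BGR))
```

```text
[ 0.48180344 -0.39321554 -0.00146582] [ 0.03581092 -0.22685757  0.15193465]
```

View pics/g1.png

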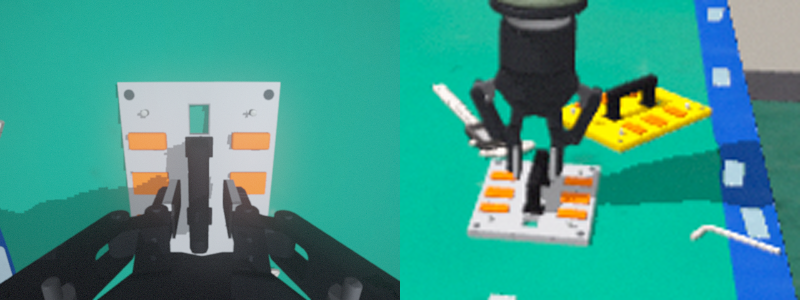

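Fingers straddle the handle (wrist panel: gap 178–228, handle 190–212). I close on it and lift slightly.

Call:
apply_moves(claw=[0.01,0.01,0.01,0.01], xyz=[[0,0,0],[0,0,0],[0,0,0],[0,0,0]], twist=[[0,0,0],[0,0,0],[0,0,0],[0,0,0]], force=80)

```text
clock: 13.4
position: [0.4815, -0.3932, -0.0013]
tool_rot: [-3.141, -0.0, 1.517]
force: [-2.5, 2.3, 6.7]
grip_width: 0.0116
finger_force: 79.1
```

Call:
apply_moves(claw=[0.03,0.03,0.03,0.03,0.01,0.01,0.01,0.01], xyz=[[0,0,0],[0,0,0],[0,0,0.006],[0,0,0],[0,0,0],[0,0,0],[0,0,0],[0,0,0]], twist=[[0,0,0],[0,0,0],[0,0,0],[0,0,0],[0,0,0],[0,0,0],[0,0,0],[0,0,0]], force=80)

```text
clock: 14.2
position: [0.4816, -0.3932, -0.0076]
tool_rot: [-3.141, -0.0, 1.517]
force: [-1.2, -0.4, 0.5]
grip_width: 0.0121
finger_force: 78.3
```

Call:
apply_moves(claw=[0.01,0.01,0.01,0.01,0.01,0.01,0.01,0.01], xyz=[[0,0,-0.01],[0,0,-0.02],[0,0,-0.03],[0,0,-0.03],[0,0,-0.03],[0,0,-0.02],[0,0,-0.01],[0,0,0]], twist=[[0,0,0],[0,0,0],[0,0,0],[0,0,0],[0,0,0],[0,0,0],[0,0,0],[0,0,0]])

```text
clock: 15.0
position: [0.4822, -0.3934, 0.1436]
tool_rot: [3.14, 0.001, 1.517]
force: [-0.2, 0.1, -3.9]
grip_width: 0.0121
finger_force: 78.5
```

Lifted, about 0.4 kg. Carry to a hover over the well.

Call:
apply_moves(claw=[0.01,0.01,0.01,0.01,0.01,0.01,0.01,0.01,0.01,0.01,0.01,0.01,0.01,0.01,0.01,0.01,0.01,0.01,0.01], xyz=[[0,0,0],[0.01,0.002,0],[0.02,0.004,0],[0.03,0.0055,0],[0.03,0.0055,0],[0.03,0.0055,0],[0.03,0.0055,0],[0.03,0.0055,0],[0.03,0.0055,0],[0.03,0.0055,0],[0.03,0.0055,0],[0.03,0.0055,0],[0.03,0.0055,0],[0.03,0.0055,0],[0.03,0.0055,0],[0.03,0.0055,0],[0.03,0.0055,0],[0.015,0.002,0],[0,0,0]], twist=[[0,0,0.0265],[0,0,0],[0,0,0],[0,0,0],[0,0,0],[0,0,0],[0,0,0],[0,0,0],[0,0,0],[0,0,0],[0,0,0],[0,0,0],[0,0,0],[0,0,0],[0,0,0],[0,0,0],[0,0,0],[0,0,0],[0,0,0]])

```text
clock: 16.9
position: [0.6031, 0.0666, 0.1412]
tool_rot: [-3.14, -0.0, 1.494]
force: [-0.3, -0.9, -2.8]
grip_width: 0.0125
finger_force: 78.4
```

Run:
```python
from h import *
import pickle
a=bot.grab_frame("wrist"); t=bot.grab_frame("top"); pickle.dump((a,t),open("f3.pkl","wb"))
o=bot.observe();print(o["position"],o["tool_rot"],o["force"],o["moment"])
im=cv2.resize(a["img"][60:360,120:520],(800,600),interpolation=cv2.INTER_CUBIC)
cv2.imwrite("pics/w4.png",cv2.cvtColor(im,cv2.COLOR_RGB2BGR))
```

```text
[0.60298093 0.06328728 0.14180707] [-3.14059242e+00  8.58610422e-04  1.49092856e+00] [ 1.57986616e-03 -3.65503001e-01 -3.46100120e+00] [-0.03218548  0.02447089 -0.02910497]
```

View pics/w4.png

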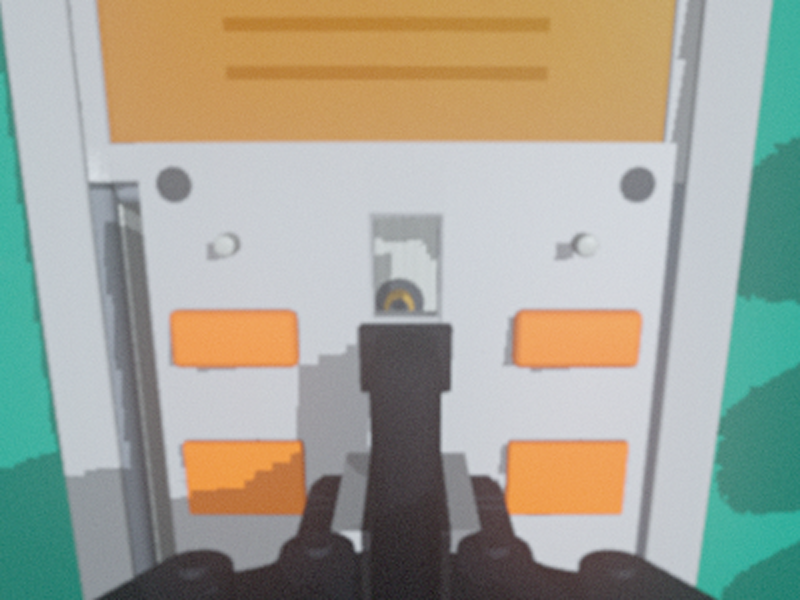

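The slot in the plate shows at (372–442, 213–318) with one stud below it at (399,298). I overshot by 3 cm in y. Computing the offset.

Run:
```python
from h import *
import pickle
a,t=pickle.load(open("f3.pkl","rb"))
p=np.array([.60298,.06329,.1418]); yaw=1.4909
X=np.array([np.cos(yaw),np.sin(yaw)]);Y=np.array([np.sin(yaw),-np.cos(yaw)])
def loc(c,z):
    w=world(a,np.array(c)/2+[120,60],z)[:,:2]; d=w-p[:2]; return w.round(4),np.c_[d@X,d@Y].round(4)
z=.1574
print("slot corners",*loc([[372,213],[442,213],[442,318],[374,318]],z))
print("plate corners",*loc([[140,145],[676,143]],z))
print("screws",*loc([[174,184],[637,184]],z))
print("stud",*loc([[399,298]],.043),*loc([[399,298]],.041))
print("cam",-np.array(a["view"])[:3,:3].T@np.array(a["view"])[:3,3])
```

```text
slot corners [[0.601  0.1275]
 [0.6167 0.1263]
 [0.6152 0.1023]
 [0.5994 0.1036]] [[ 0.0639 -0.0071]
 [ 0.0639  0.0086]
 [ 0.0399  0.0091]
 [ 0.0399 -0.0068]]
plate corners [[0.5515 0.1462]
 [0.6688 0.1376]] [[ 0.0786 -0.0579]
 [ 0.0793  0.0597]]
screws [[0.5577 0.1374]
 [0.6603 0.1294]] [[ 0.0702 -0.0511]
 [ 0.0705  0.0519]]
stud [[0.6027 0.0866]] [[ 0.0232 -0.0021]] [[0.6026 0.0862]] [[ 0.0228 -0.0022]]
cam [0.60954568 0.13742896 0.31681897]
```

Call:
apply_moves(claw=[0.01,0.01,0.01,0.01,0.01,0.01,0.01,0.01], xyz=[[-0.016,-0.0015,0],[-0.016,-0.0015,0],[0,0,0.015],[0,0,0.025],[0,0,0.025],[0,0,0.02],[0,0,0],[0,0,0]], twist=[[0,0,0],[0,0,0],[0,0,0],[0,0,0],[0,0,0],[0,0,0],[0,0,0],[0,0,0]])

```text
clock: 17.8
position: [0.598, 0.0307, 0.0577]
tool_rot: [-3.141, 0.0, 1.49]
force: [-0.2, 0.3, -3.0]
grip_width: 0.0124
finger_force: 78.5
```

Run:
```python
from h import *
import pickle
a=bot.grab_frame("wrist"); t=bot.grab_frame("top"); pickle.dump((a,t),open("f4.pkl","wb"))
o=bot.observe();print(o["position"],o["tool_rot"],o["force"],o["moment"])
i1=cv2.resize(a["img"][60:360,120:520],(800,600),interpolation=cv2.INTER_CUBIC)[:,150:650]
cv2.imwrite("pics/w5.png",cv2.cvtColor(i1,cv2.COLOR_RGB2BGR))
```

```text
[0.5986442  0.03129788 0.05850429] [ 3.14013900e+00 -1.47277534e-04  1.49017867e+00] [-1.196959   -0.2432056  -3.53390231] [ 0.01513491  0.01514929 -0.07308901]
```

View pics/w5.png

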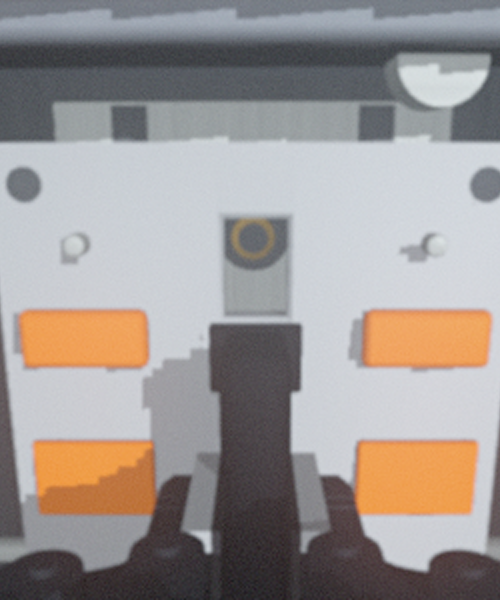

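The stud ring is at (252,238) in the crop, inside the slot (222–291, 213–318). I've used up the picture allowance (in fact gone one over, at eleven), so from here I work with numbers only.

Run:
```python
from h import *
import pickle
a,t=pickle.load(open("f4.pkl","rb"))
p=np.array([.59864,.0313,.0585]); yaw=1.4902
X=np.array([np.cos(yaw),np.sin(yaw)]);Y=np.array([np.sin(yaw),-np.cos(yaw)])
def loc(c,z):
    w=world(a,np.array(c)/2+[120,60],z)[:,:2]; d=w-p[:2]; return w.round(4),np.c_[d@X,d@Y].round(4)
print("slot",*loc([[372,213],[442,213],[442,318],[374,318]],.0741))
print("stud",*loc([[402.5,238]],.043))
```

```text
slot [[0.5962 0.0917]
 [0.6118 0.0904]
 [0.6102 0.0665]
 [0.5944 0.0677]] [[ 0.06   -0.0073]
 [ 0.06    0.0083]
 [ 0.036   0.0086]
 [ 0.036  -0.0072]]
stud [[0.6021 0.0825]] [[ 0.0513 -0.0007]]
```

Call:
apply_moves(claw=[0.01,0.01,0.01,0.01,0.01,0.01,0.01,0.01,0.01,0.01], xyz=[[0.0033,-0.0013,0],[0,0,0.01],[0,0,0.009],[0,0,0],[0,0,0.0015],[0,0,0.0015],[0,0,0.0015],[0,0,0.0015],[0,0,0],[0,0,0]], twist=[[0,0,0],[0,0,0],[0,0,0],[0,0,0],[0,0,0],[0,0,0],[0,0,0],[0,0,0],[0,0,0],[0,0,0]])

```text
clock: 18.9
position: [0.597, 0.0352, 0.0324]
tool_rot: [3.142, 0.0, 1.491]
force: [-0.3, 0.5, -2.2]
grip_width: 0.012
finger_force: 78.5
```

No contact with the underside at about z = 0.040, below the stud tips, so the studs are in the holes. Lowering on.

Call:
apply_moves(claw=[0.01,0.01,0.01,0.01,0.01,0.01,0.01,0.01], xyz=[[0,0,0.0015],[0,0,0.0015],[0,0,0.0015],[0,0,0.0015],[0,0,0.001],[0,0,0.001],[0,0,0],[0,0,0]], twist=[[0,0,0],[0,0,0],[0,0,0],[0,0,0],[0,0,0],[0,0,0],[0,0,0],[0,0,0]])

```text
clock: 19.7
position: [0.597, 0.0352, 0.0244]
tool_rot: [3.142, 0.0, 1.491]
force: [-0.1, 1.4, -1.4]
grip_width: 0.0118
finger_force: 78.7
```

Call:
apply_moves(claw=[0.01,0.01,0.04,0.04,0.04,0.04], xyz=[[0,0,0.001],[0,0,0],[0,0,0],[0,0,0],[0,0,0],[0,0,0]], twist=[[0,0,0],[0,0,0],[0,0,0],[0,0,0],[0,0,0],[0,0,0]])

```text
clock: 20.3
position: [0.597, 0.0352, 0.0233]
tool_rot: [-3.142, 0.0, 1.491]
force: [-0.7, 0.7, -0.1]
grip_width: 0.0398
finger_force: 0.0
```

Call:
apply_moves(claw=[0.04,0.04,0.04,0.04,0.04,0.04], xyz=[[0,0,-0.01],[0,0,-0.03],[0,0,-0.04],[0,0,-0.04],[0,0,-0.04],[0,0,0]], twist=[[0,0,0],[0,0,0],[0,0,0],[0,0,0],[0,0,0],[0,0,0]])

```text
clock: 20.9
position: [0.5993, 0.0349, 0.189]
tool_rot: [3.135, -0.002, 1.49]
force: [1.1, -0.2, -0.9]
grip_width: 0.04
finger_force: 0.0
```

Run:
```python
from h import *
a=bot.grab_frame("wrist"); t=bot.grab_frame("top")
o=bot.observe();print(o["position"],o["tool_rot"],o["force"])
for n in("wrist","top"): print(n,[(np.round(d["position"],4),round(d["score"],2)) for d in bot.find_in(n,"nest_plate")[:3]])
im=a["img"].astype(int)
org=((im[...,0]-im[...,2]>90)&(im[...,0]>150)).astype(np.uint8)
n,l,st,c=cv2.connectedComponentsWithStats(org)
for k in range(1,n):
    if st[k,4]>80: print(st[k],c[k].round(1), world(a,[c[k]],.047)[0][:2].round(4))
```

```text
[0.59732237 0.03543305 0.18469793] [ 3.13981435e+00 -8.34386920e-04  1.49098772e+00] [-0.21592469 -0.06889224  0.53561734]
wrist [(array([0.5937, 0.0427, 0.0433]), 0.61)]
top [(array([0.5856, 0.017 , 0.043 ]), 0.69), (array([ 0.3806, -0.6262,  0.01  ]), 0.69), (array([ 0.6937, -0.2444,  0.0205]), 0.21)]
[  191     0   246    87 20805] [313.8  42.6] [0.6058 0.1854]
[260 180  32  14 427] [275.5 186.3] [0.561 0.071]
[347 180  32  14 421] [362.4 186.2] [0.6396 0.0646]
[262 215  31  19 582] [277.1 223.9] [0.5584 0.0361]
[346 215  31  19 582] [360.9 223.9] [0.6364 0.0297]
[264 254  30  13 384] [278.4 260. ] [0.5555 0.0007]
[346 254  30  13 379] [360.2 260. ] [ 0.634  -0.0059]
```

Run:
```python
from h import *
import pickle
f=pickle.load(open("f2.pkl","rb")); a=bot.grab_frame("wrist")
def cents(a,x0,y0,x1,y1):
    im=a["img"].astype(int)
    m=((im[...,0]-im[...,2]>90)&(im[...,0]>150)).astype(np.uint8); mm=np.zeros_like(m); mm[y0:y1,x0:x1]=m[y0:y1,x0:x1]
    n,l,st,c=cv2.connectedComponentsWithStats(mm); r=[c[k] for k in range(1,n) if st[k,4]>80]
    r=sorted(r,key=lambda q:round(q[1]/12)*1000+q[0]); return np.array(r)
A=cents(f,255,120,395,285); B=cents(a,240,160,400,290); print(len(A),len(B))
def d(w): return np.linalg.norm(w[0::2]-w[1::2],axis=1).round(4),np.linalg.norm(w[0]-w[4]).round(4),np.linalg.norm(w[1]-w[5]).round(4)
print("pick",d(world(f,A,.0155)))
for z in(.0475,.0535,.0595): 
    w=world(a,B,z); print(z,d(w),w.mean(0).round(4))
```

```text
6 6
pick (array([0.0789, 0.0783, 0.0788]), np.float64(0.0704), np.float64(0.071))
0.0475 (array([0.0788, 0.0782, 0.0785]), np.float64(0.0707), np.float64(0.0708)) [0.5974 0.0329 0.0475]
0.0535 (array([0.0773, 0.0767, 0.077 ]), np.float64(0.0694), np.float64(0.0694)) [0.5975 0.0343 0.0535]
0.0595 (array([0.0758, 0.0752, 0.0755]), np.float64(0.068), np.float64(0.068)) [0.5977 0.0357 0.0595]
```

Plate is seated: the spacing matches z = 0.032 at every row, so no tilt. Back to the guard bar.

Call:
apply_moves(claw=[0.085,0.085,0.085,0.085,0.085,0.085,0.085,0.085,0.085,0.085,0.085,0.085,0.085,0.085,0.085,0.085,0.085,0.085,0.085,0.085], xyz=[[0.0333,-0.0007,0],[0.0333,-0.0007,0],[0.0333,-0.0007,0],[0.0333,-0.0007,0],[0.0333,-0.0007,0],[0.0333,-0.0007,0],[0,0,0],[0,0,0],[0,0,0],[0,0,0],[0,0,0],[0,0,0],[0,0,0],[0,0,0],[0,0,0],[0,0,0],[0,0,0],[0,0,0],[0,0,0],[0,0,0]], twist=[[0,0,0],[0,0,0],[0,0,0],[0,0,0],[0,0,0],[0,0,0],[0,0,-0.1208],[0,0,-0.1208],[0,0,-0.1208],[0,0,-0.1208],[0,0,-0.1208],[0,0,-0.1208],[0,0,-0.1208],[0,0,-0.1208],[0,0,-0.1208],[0,0,-0.1208],[0,0,-0.1208],[0,0,-0.1208],[0,0,-0.1208],[0,0,0]])

```text
clock: 23.15
position: [0.6085, 0.2343, 0.1824]
tool_rot: [-3.141, -0.001, 3.063]
force: [0.4, -1.0, -0.3]
grip_width: 0.085
finger_force: 0.0
```

Call:
apply_moves(claw=[0.085,0.085,0.085,0.085,0.085,0.01,0.01,0.01,0.01,0.01,0.01], xyz=[[0,0,0.03],[0,0,0.03],[0,0,0.03],[0,0,0.013],[0,0,0],[0,0,0],[0,0,0],[0,0,0],[0,0,0],[0,0,0],[0,0,0]], twist=[[0,0,0],[0,0,0],[0,0,0],[0,0,0],[0,0,0],[0,0,0],[0,0,0],[0,0,0],[0,0,0],[0,0,0],[0,0,0]], force=40)

```text
clock: 24.25
position: [0.609, 0.2348, 0.0811]
tool_rot: [3.141, 0.001, 3.061]
force: [-1.9, -0.2, 6.6]
grip_width: 0.013
finger_force: 40.8
```

Gripped. Sliding it shut.

Call:
apply_moves(claw=[0.01,0.01,0.01,0.01,0.01,0.01,0.01,0.01,0.01,0.01,0.01,0.01], xyz=[[0,-0.01,0],[0,-0.02,0],[0,-0.025,0],[0,-0.025,0],[0,-0.025,0],[0,-0.025,0],[0,-0.025,0],[0,-0.025,0],[0,-0.015,0],[0,-0.008,0],[0,-0.003,0],[0,0,0]], twist=[[0,0,0],[0,0,0],[0,0,0],[0,0,0],[0,0,0],[0,0,0],[0,0,0],[0,0,0],[0,0,0],[0,0,0],[0,0,0],[0,0,0]])

```text
clock: 25.45
position: [0.5929, 0.0306, 0.081]
tool_rot: [3.14, 0.001, 3.062]
force: [0.0, 6.0, 8.1]
grip_width: 0.0125
finger_force: 41.6
```

At the stop (y = 0.0306, 6 N). Release and retreat.

Call:
apply_moves(claw=[0.01,0.085,0.085,0.085,0.085,0.085,0.085,0.085,0.085,0.085,0.085], xyz=[[0,0.001,0],[0,0,0],[0,0,0],[0,0,0],[0,0,0],[0,0,-0.03],[0,0,-0.04],[0,0,-0.04],[0,0,-0.03],[0,0,0],[0,0,0]], twist=[[0,0,0],[0,0,0],[0,0,0],[0,0,0],[0,0,0],[0,0,0],[0,0,0],[0,0,0],[0,0,0],[0,0,0],[0,0,0]])

```text
clock: 26.55
position: [0.5923, 0.0305, 0.2205]
tool_rot: [3.141, 0.001, 3.061]
force: [-0.7, 0.3, -1.0]
grip_width: 0.0852
finger_force: 0.0
```

Run:
```python
from h import *
a=bot.grab_frame("wrist"); o=bot.observe(); print(o["position"],o["force"])
im=a["img"].astype(int); m=(im.max(2)<70).astype(np.uint8)
# bar: dark pixels near predicted near end
q=px(a,[[.593-.045,.0306+.0036,.1295],[.593-.02,.0306+.0016,.1295]]).round().astype(int); print(q)
for u,v in q:
    xs=np.where(m[v,u-40:u+40])[0]+u-40
    if len(xs): print(v,xs.min(),xs.max(),world(a,[[xs.mean(),v]],.1295)[0].round(4))
print([(np.round(d["position"],4),round(d["score"],2)) for d in bot.find_in("wrist","guard")])
```

```text
[0.59190388 0.03045233 0.21967166] [ 0.1241853  -0.27424077  0.21222488]
[[322 177]
 [322 210]]
[(array([0.5824, 0.0355, 0.0909]), 0.86)]
```

Run:
```python
from h import *
a=bot.grab_frame("wrist"); im=a["img"].astype(int)
for v in(180,195,210):
    r=im[v,270:380].max(1); d=np.where(r<110)[0]+270
    print(v,r.min(),d.min() if len(d) else None,d.max() if len(d) else None,world(a,[[d.mean() if len(d) else 0,v]],.1295)[0].round(4))
p=[[.593-.03,.0306+.0024,.1295]]; print(px(a,p))
```

```text
180 85 310 335 [0.5494 0.0344 0.1295]
195 88 311 335 [0.5607 0.0339 0.1295]
210 89 316 330 [0.5723 0.0329 0.1295]
[[322.10976262 198.05378646]]
```

```bash
python3 -c "
from workcell import bot
print(bot.job_done())"
```

```text
the job is handed in; nothing more can be done
None
```

The job is handed in, with no verdict returned: the nest plate measures flush on the table over both studs, the guard is shut against its stop, the gripper is clear and the tape and scraper were not touched, but I viewed 11 pictures, one over the limit of 10.

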